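# Park the paper trimmer's carriage

### The arm

A 6-joint arm with a two-finger parallel gripper is mounted at the origin on the work surface. World frame = base frame: x ahead of the robot, y to its left, z up, the work surface at z = 0. Lengths are in mm, angles in rad, forces in N, time in s.
With the tool pointing down it reaches from about 350 to 775 mm from the base axis. Payload 7.3 kg.
Tool frame: the origin (TCP) lies on the front face of the gripper's body, between the roots of the fingers; the fingertips stand 66 mm ahead of it and the grasp point (between the pads) lies 47 mm ahead of it (bot.tip_extent is the distance from the TCP to the fingertips, in mm); z points along the fingers, y is the line along which they close (so a half turn about z gives the same grasp; the last joint's range is limited). The gripper opens to 92 mm and grips with 3 to 60 N. Pads are 19 mm wide; open, the fingers measure 130 mm over their backs; the gripper's body (75 mm by 190 mm) begins 47 mm behind the grasp point.
Start: joints at [-1.461, 0.342, 1.524, -0, 1.275, -0.146], TCP at [132.856, -507.925, 292.241] pointing down, gripper open.
Joint ranges: [-2.53, 2.53], [-0.77, 2.02], [0.04, 2.7], [-1, 4.14], [0.28, 2.66], [-3.11, 3.11]. Speed limits (rad/s): [2.57, 2.57, 3.14, 3.14, 3.14, 3.14].

### API

Orientations are given as [roll, pitch, yaw] about the fixed x, y, z axes, in that order (R = Rz(yaw) Ry(pitch) Rx(roll)).
In Python, from plant import readout, viewer, order, bot gives the robot as it stands.
- The arm moves only by the shell command python3 -m creep 'ROWS'. ROWS is text: rows parted by semicolons, each of 7 numbers parted by spaces: the shift along the world's x, y, z in m, then the turn, a rotation vector about the world's x, y, z in rad, then the opening in per cent of the stroke, from 0 (shut) to 100 (fully open). A call has 1 to 8 rows; each row shifts and turns the commanded pose from where the row before left it; what a row does not reach is not made up. A row lasts 1/12 s, in which the tool goes at most 41.7 mm and 7.16 degrees, less where a joint would pass 70% of its speed; a pose out of reach is approached as far as the arm can. A call is refused whole if a number of a shift passes 0.0417 or a number of a turn 0.125, either way. A call with a gripper value outside its range is refused whole. The fingers move at their own pace and stop on an object; the grip force is fixed at half the most. Time passes only in rows, so rows that do not move let the fingers close. It gives the time, the measured TCP pose, the force, the opening and the grip force at its end, in the units of the state.
- readout.get_obs(): the state, without advancing time (a new reading comes with each control period).
- viewer.capture(name): name is "scene" or "top"; returns the picture (384x512x3 uint8, red, green, blue); there is no depth.
- viewer.camera_info(name): a dict with "fx", "fy", "cx", "cy" (pixels), "D" ([k1, k2, p1, p2, k3] as OpenCV has them; the pictures are not rectified), "origin" and "rotation" of the camera in the world. Camera axes: x right, y up, looking along -z (the intrinsics and any distortion apply to the point x, -y, -z); pixel columns grow to the right and rows downward; lengths in mm; the calibration is good to about 2 mm. A picture is of the moment at which its call begins. camera_info takes no time and is no camera call.
- order.close_job(): hands the job in; it is judged then, once.
The state is a dict: "time": time; "joint_positions": joint angles; "dq": joint speeds; "tau": joint torques, N m; "tool_pos": TCP position; "tcp_rot": TCP orientation; "contact_force": force on the tool from outside, world axes, zero at the start; "moment": the same for the moment, N m; "grip_width": finger opening in mm; "finger_force": force on a finger pad.
Only numpy, scipy, OpenCV 4.12 (cv2) and the standard library are available. Lean on these libraries where they do the work, as an engineer would, in place of code of your own. Each camera call takes 0.05 s, during which the arm holds its last target. There are 200 camera calls.

### The job

The paper trimmer's carriage has been left part-way along its rail: park it. With a fingertip press the red lock button on the carriage down and, keeping it held down the whole way, push the carriage along the rail until it rests against the yellow parking block; only then let the button go so that it springs up and locks, and move clear. Leave the other things on the desk where they are.

Things in the scene. Friction and masses are not known exactly. Their poses are not given: they have to be found in the camera images.
- trimmer: paper trimmer, fixed on the desk: grey bed 220 x 440 x 18 mm, aluminium rail above it, a block 60 x 40 x 56 mm (x, y, height) at each rail end: yellow = parking end, grey = other end. Origin: on the desk under the rail's middle; z up, +y along the rail towards the yellow block, +x across the bed (bed x -50 to 170 mm). Turned up to 0.45 rad either way from rail along world y
- stop_face (a point): the end stop: top edge of the yellow parking block's inner face, over the rail's middle line, 56 mm above the desk, 158 mm along +y from the trimmer's origin. The parked carriage's leading end, 48 mm ahead of the button's centre, rests against it
- button_top (a point): centre of the flat top of the round red lock button, 34 mm across, in the middle of the black carriage (60 mm wide, 96 mm long along the rail). Button up: its top is 72 mm above the desk, 14 mm above the carriage's deck. It stands in the 64 mm gap between two blue raised ends; the gap is open across the rail
- push_end (a point): top centre of the carriage's rear blue raised end (the one farther from the yellow block), 82 mm above the desk, 40 mm behind the button's centre; each blue end is 16 mm thick along the rail and 52 mm wide. A finger in the gap can push the carriage by friction on the button or against a blue end
- carriage (a joint): position of the carriage along the rail in m, growing towards the yellow parking block: 0 at the grey end, 0.22 against the stop at the yellow block (0.22 is the end of its travel). A toothed lock inside the rail (6 mm pitch, 0.5 mm play, one notch at 0.22) holds it unless the button is held down; with the button down it slides with 1 to 2 N
- lock_button (a joint): how far the lock button is pressed down in m: 0 up (locked), 0.008 fully down. It is sprung: about 6 N to start it, 9 N fully down; the carriage is free to slide from about 0.0055 on. Pops up when let go
- tumbler: clear glass tumbler, 70 mm across, 100 mm tall, standing on the desk off the trimmer's parking end; origin: centre of its underside
- pen_pot: black pen pot, 76 mm across, 95 mm tall with pens up to 155 mm, on the desk to the robot's left; origin: centre of its underside
- register: thick hardbound register with a patterned white cover, 300 x 210 x 32 mm, lying on the desk to the robot's right; origin: centre of its underside
- stapler: blue and black stapler, 36 x 135 x 50 mm (long side along its y), on the desk between robot and trimmer; origin: centre of its underside
- stamp: dark wooden office stamp with a knob handle, 44 mm across, 74 mm tall, standing on the desk between robot and trimmer; origin: centre of its underside
- glue_stick: white glue stick with an orange cap, 27 mm across, 78 mm tall, standing on the trimmer's bed; origin: centre of its underside
- eraser: white and green eraser, 45 x 22 x 13 mm, lying on the trimmer's bed; origin: centre of its underside

How it is judged:
By the outcome, as a careful person would: the job done as asked, in the order asked, and still so for the second after the job is handed in, with the robot touching nothing.
It also fails if it takes over 40 s, if anything falls off the work surface, if the arm or the gripper's body presses on something with over 40 N, if the wrist force passes 120 N, or if a joint passes its speed limit or range.

## Working session

There is one attempt and no reset: what is moved stays moved. The work goes in short steps, Python scripts to look and compute and a shell command to move; the robot and the scene stay as the last step left them, time stands still between calls to the robot, and variables do not carry over. Pictures are saved under pics/ and viewed, at most 10 in all, crops included, and the job is handed in when it is done.

```bash
mkdir -p pics
python3 - <<'E'
from plant import readout, viewer, order, bot
import cv2
for n in("scene","top"):
    im=viewer.capture(n); cv2.imwrite(f"pics/{n}0.png",cv2.resize(im[:,:,::-1],(800,600),interpolation=cv2.INTER_CUBIC))
    cv2.imwrite(f"pics/{n}0raw.png",im[:,:,::-1])
    print(viewer.camera_info(n))
print(readout.get_obs())
E
```

```text
{'fx': 457.3942230818376, 'fy': 457.3942230818376, 'cx': 257.74197144193596, 'cy': 189.83445985429867, 'D': array([-0.11946898,  0.        ,  0.        ,  0.        ,  0.        ]), 'origin': array([1504.06908682, -652.85917493,  886.28644756]), 'rotation': array([0.95840533, 0.00756107, 0.96121197])}
{'fx': 409.5838615311842, 'fy': 409.5838615311842, 'cx': 256.10293235159605, 'cy': 187.21386974167925, 'D': array([0.03547377, 0.        , 0.        , 0.        , 0.        ]), 'origin': array([ 423.73011273,  -10.41829257, 1313.83071716]), 'rotation': array([ 0.1271268 ,  0.00654231, -1.57919865])}
{'time': 0.1, 'joint_positions': array([-1.46099930e+00,  3.42614654e-01,  1.52490004e+00, -2.19704514e-05,
        1.27538031e+00, -1.46014298e-01]), 'dq': array([-0.00023697, -0.00234412,  0.00071517,  0.00151716, -0.0009055 ,
        0.00017268]), 'tau': array([ 1.57524250e-03, -4.32006276e+01, -2.44694334e+01,  7.19344220e-02,
        5.26093191e-02, -4.11066185e-05]), 'tool_pos': array([ 132.82084083, -507.64831011,  291.64181092]), 'tcp_rot': array([-3.14030110e+00, -1.68700157e-04,  2.55817624e-01]), 'contact_force': array([-0.21198108, -0.48609701, -0.18310993]), 'moment': array([ 0.00317043, -0.00258273, -0.02331642]), 'finger_force': 0.0, 'grip_width': 91.70066857976174}
```

View pics/scene0.png

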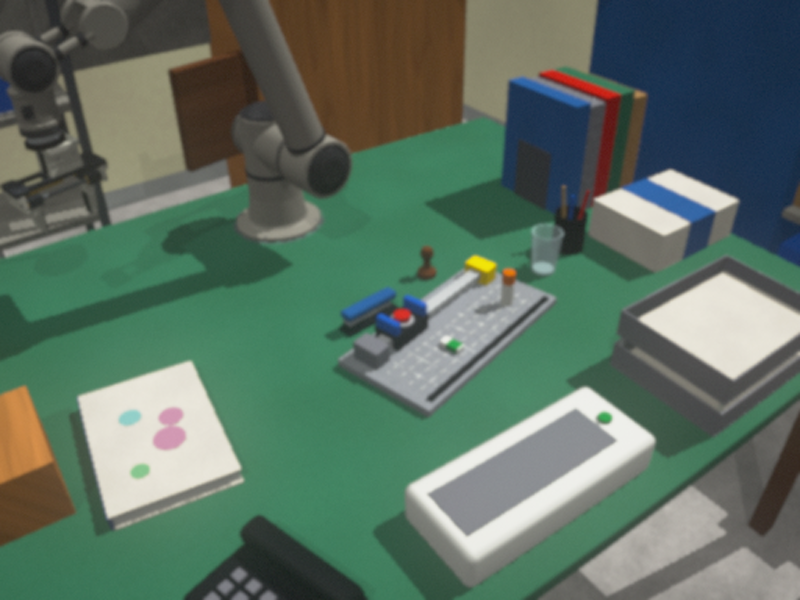

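View pics/top0.png

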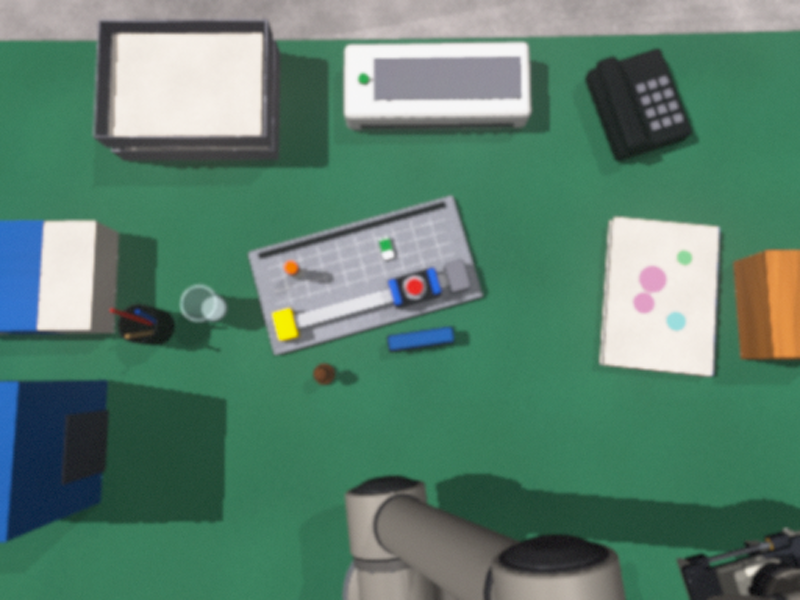

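The top view (800 px wide) shows the button at about (415,288), yellow block at (286,325) and grey block at (457,275). The stapler is at (420,338), the stamp at (324,374) and the glue stick at (291,268). I'll enlarge the trimmer in both views.

```bash
cat > h.py <<'E'
import numpy as np, cv2
from scipy.spatial.transform import Rotation as Ro
from plant import viewer
F=np.diag([1,-1,-1.])
def cam(n):
    c=viewer.camera_info(n); K=np.array([[c['fx'],0,c['cx']],[0,c['fy'],c['cy']],[0,0,1]])
    return K,np.array(c['D']),np.array(c['origin']),Ro.from_euler('xyz',c['rotation']).as_matrix()
def ray(n,uv):
    K,D,o,R=cam(n); p=cv2.undistortPoints(np.array([[uv]],float),K,D)[0,0]
    return o,R@F@np.array([p[0],p[1],1])
def onz(n,uv,z):
    o,d=ray(n,uv); return o+d*(z-o[2])/d[2]
def proj(n,P):
    K,D,o,R=cam(n); X=(F@R.T@(np.atleast_2d(P)-o).T).T
    return cv2.projectPoints(X,np.zeros(3),np.zeros(3),K,D)[0][:,0]
E
python3 - <<'E'
import cv2
from h import *
t=cv2.imread("pics/top0raw.png"); s=cv2.imread("pics/scene0raw.png")
a=cv2.resize(t[120:230,155:315],None,fx=5,fy=5,interpolation=cv2.INTER_CUBIC)
b=cv2.resize(s[155:265,210:360],None,fx=5,fy=5,interpolation=cv2.INTER_CUBIC)
cv2.imwrite("pics/tc.png",a);cv2.imwrite("pics/sc.png",b)
for n,im,roi in(("top",t,(155,120,315,230)),("scene",s,(210,155,360,265))):
    h=cv2.cvtColor(im,cv2.COLOR_BGR2HSV)
    for nm,m in(("red",((h[...,0]<5)|(h[...,0]>174))&(h[...,1]>170)&(h[...,2]>110)),("yel",(abs(h[...,0].astype(int)-27)<5)&(h[...,1]>170)&(h[...,2]>90))):
        q=np.zeros_like(m);x0,y0,x1,y1=roi;q[y0:y1,x0:x1]=m[y0:y1,x0:x1]
        v,u=np.nonzero(q); c=(u.mean(),v.mean()); z=72 if nm=="red" else 56
        print(n,nm,len(u),c,u.min(),u.max(),v.min(),v.max(),onz(n,c,z))
E
```

```text
top red 57 (np.float64(265.03508771929825), np.float64(183.3859649122807)) 261 269 180 187 [594.07719477 -31.05711008  72.        ]
top yel 238 (np.float64(182.42016806722688), np.float64(207.57983193277312)) 175 190 198 217 [523.50182445 223.65995475  56.        ]
scene red 53 (np.float64(256.8490566037736), np.float64(200.73584905660377)) 252 261 198 204 [595.16932077 -28.94644754  72.        ]
scene yel 172 (np.float64(308.29651162790697), np.float64(170.65697674418604)) 298 316 164 180 [538.24399769 221.05849906  56.        ]
```

View pics/tc.png

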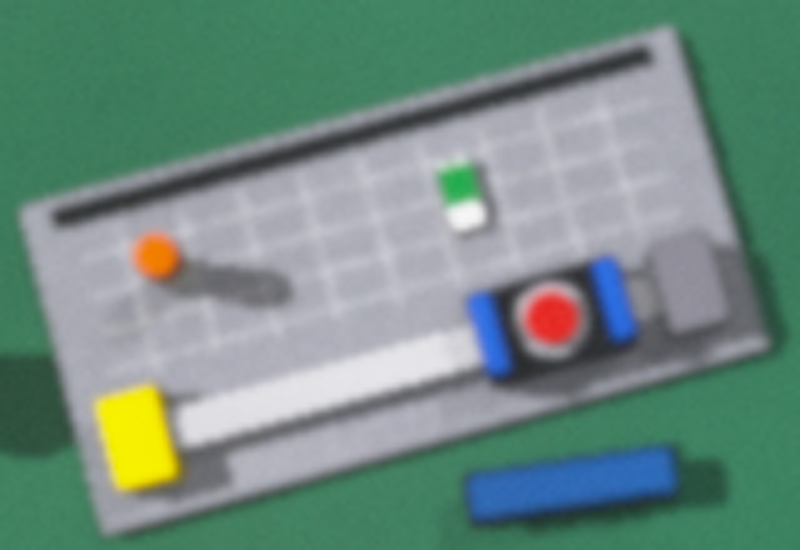

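View pics/sc.png

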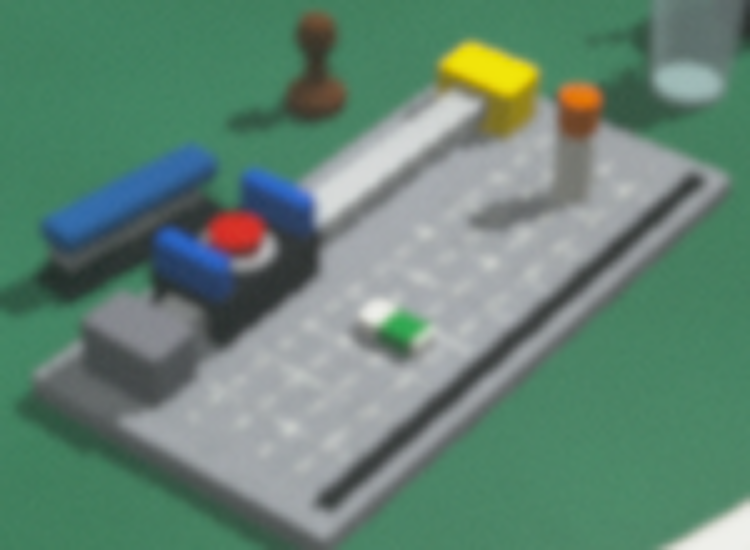

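Crop readings: in the top view the bed corners are at (20,208), (675,28), (775,348) and (105,533), with the button at (552,318). In the scene view three bed corners show at (730,180), (330,548) and (38,375), with the button at (236,232). I'll fit the trimmer pose to these.

```bash
cat > fit.py <<'E'
from h import *
from scipy.optimize import least_squares
T=[((20,208),(170,220,18)),((675,28),(170,-220,18)),((775,348),(-50,-220,18)),((105,533),(-50,220,18)),((95,400),(30,198,56)),((118,491),(-30,198,56)),((552,318),None)]
S=[((730,180),(170,220,18)),((330,548),(170,-220,18)),((38,375),(-50,-220,18)),((472,40),(-30,198,56)),((538,72),(30,198,56)),((438,65),(-30,158,56)),((236,232),None)]
def W(p,P): return Ro.from_euler('z',p[2]).apply(np.array(P,float))+[p[0],p[1],0]
def res(p):
    r=[]
    for i,(n,L,o) in enumerate((("top",T,(155,120)),("scene",S,(210,155)))):
        P=W(p,[(0,-110+p[3],72) if b is None else b for a,b in L])
        u=(np.array([a for a,b in L])+.5)/5-.5+o
        r.append(proj(n,P)-u-p[4+2*i:6+2*i])
    return np.vstack(r)
# small per-view image offset absorbs calibration error
f=least_squares(lambda p:np.r_[res(p).ravel(),p[4:]/1.],[550,80,.2,60,0,0,0,0],loss='soft_l1')
p=f.x; print(np.round(p,3)); print(np.round(res(p),2))
for n,P in(("button",(0,-110+p[3],72)),("stopface",(0,158,56)),("parkedbtn",(0,110,72))): print(n,W(p,P).round(1))
print("axis",W(p,(0,1,0))-W(p,(0,0,0)))
def tri(a,b):
    A=[];B=[]
    for n,u,o in(("top",a,(155,120)),("scene",b,(210,155))):
        c,d=ray(n,(np.array(u)+.5)/5-.5+o); d/=np.linalg.norm(d); M=np.eye(3)-np.outer(d,d); A.append(M);B.append(M@c)
    return np.linalg.solve(A[0]+A[1],B[0]+B[1])
print("button tri",tri((552,318),(236,232)),"glue top",tri((157,256),(580,96)))
for n,u,z in(("stamp",(324,374),74),("stapA",(388,343),50),("stapB",(454,334),50),("tumb",(212,307),0)): print(n,onz("top",(np.array(u)+.5)*.64-.5,z))
E
python3 fit.py
```

```text
[ 5.73178e+02  5.48340e+01  2.69000e-01  2.21560e+01 -6.13000e-01
 -3.39000e-01 -3.98000e-01  1.15000e-01]
[[-0.24 -0.27]
 [ 0.06 -0.88]
 [-0.35 -0.26]
 [-0.14  0.81]
 [-0.19  0.  ]
 [ 0.08  0.54]
 [ 0.25 -0.26]
 [ 0.89 -0.31]
 [-1.02 -0.82]
 [-1.56  0.45]
 [-0.33  0.47]
 [ 1.04 -0.02]
 [-0.31  0.3 ]
 [ 0.46 -0.06]]
button [596.5 -29.9  72. ]
stopface [531.2 207.2  56. ]
parkedbtn [543.9 160.9  72. ]
axis [-0.26573729  0.96404548  0.        ]
button tri [595.1959802  -30.21925496  71.48677027] glue top [632.03106411 208.18922919  97.62327685]
stamp [426.34725662 144.555932    74.        ]
stapA [485.8240866  21.8529639  50.       ]
stapB [ 502.42632863 -108.47693871   50.        ]
tumb [565.81323115 385.48066382   0.        ]
```

The fit puts the button at about (595,-30), 198 mm from parked along (-0.266,0.964). The gripper's yaw already matches the trimmer's, so I'll move over it with the fingers shut, staying high.

```bash
python3 -m creep '0.028 0.028 0 0 0 0 0;0.028 0.028 0 0 0 0 0;0.028 0.028 0 0 0 0 0;0.028 0.028 0 0 0 0 0;0.028 0.028 0 0 0 0 0;0.028 0.028 0 0 0 0 0;0.028 0.028 0 0 0 0 0;0.028 0.028 0 0 0 0 0'
python3 -m creep '0.028 0.028 0 0 0 0 0;0.028 0.028 0 0 0 0 0;0.028 0.028 0 0 0 0 0;0.028 0.028 0 0 0 0 0;0.028 0.028 0 0 0 0 0;0.028 0.028 0 0 0 0 0;0.028 0.028 0 0 0 0 0;0 0 0 0 0 0 0'
```

```text
time: 0.77
tool_pos: [357.7, -282.2, 292.1]
tcp_rot: [-3.141, 0.0, 0.256]
contact_force: [0.6, -1.0, 0.1]
grip_width: 42.9
finger_force: 0.0
time: 1.43
tool_pos: [556.2, -83.0, 291.4]
tcp_rot: [-3.14, -0.002, 0.261]
contact_force: [-1.9, 0.9, -0.0]
grip_width: 0.7
finger_force: 0.0
```

```bash
python3 -m creep '0.02 0.027 0 0 0 0 0;0.02 0.027 0 0 0 0.01 0;0 0 -0.03 0 0 0 0;0 0 -0.03 0 0 0 0;0 0 -0.03 0 0 0 0;0 0 -0.03 0 0 0 0;0 0 0 0 0 0 0;0 0 0 0 0 0 0'
python3 - <<'E'
import cv2
from h import *
from plant import readout
a=viewer.capture("top")[130:220,215:315,::-1]; b=viewer.capture("scene")[165:255,205:305,::-1]
cv2.imwrite("pics/near.png",cv2.resize(cv2.hconcat([cv2.resize(a,(400,360),interpolation=2),cv2.resize(b,(400,360),interpolation=2)]),None,fx=1,fy=1))
o=readout.get_obs(); print(o['tool_pos'],o['tcp_rot'],o['contact_force'])
tip=o['tool_pos']-[0,0,66]
print("tip",tip,"top crop",(proj("top",tip)-[215,130])*4,"scene crop",(proj("scene",tip)-[205,165])*4+[400,0])
E
```

```text
time: 2.1
tool_pos: [592.0, -34.0, 171.1]
tcp_rot: [-3.14, 0.004, 0.266]
contact_force: [0.3, 0.5, 0.8]
grip_width: 0.3
finger_force: 0.0
[593.76699592 -34.26964126 174.0800346 ] [ 3.14029756e+00 -2.41293310e-03  2.65607422e-01] [-0.30694745  0.04509911  0.90032437]
tip [593.76699592 -34.26964126 108.0800346 ] top crop [[205.20153179 207.31141875]] scene crop [[599.9530939  105.11838047]]
```

View pics/near.png

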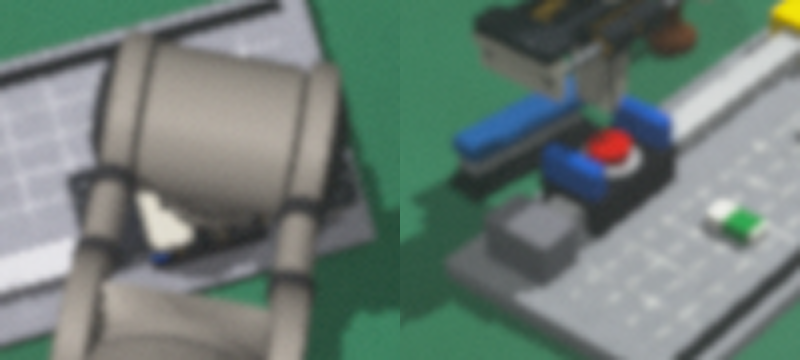

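The scene view shows the shut fingertip at (600,105), where the projection puts it, just above the red button at (610,148). I'll shift +1.5/+4 mm and descend.

```bash
python3 -m creep '0.0015 0.004 -0.012 0 0 0 0;0 0 -0.012 0 0 0 0;0 0 -0.004 0 0 0 0;0 0 -0.002 0 0 0 0;0 0 0 0 0 0 0;0 0 0 0 0 0 0'; python3 -m creep '0 0 0 0 0 0 0'
```

```text
time: 2.7
tool_pos: [594.7, -30.0, 142.9]
tcp_rot: [3.141, -0.001, 0.266]
contact_force: [-0.5, -0.5, 0.5]
grip_width: 0.6
finger_force: 0.0
time: 2.78
tool_pos: [594.8, -30.0, 143.0]
tcp_rot: [3.141, -0.001, 0.266]
contact_force: [0.4, 0.7, 1.3]
grip_width: 0.6
finger_force: 0.0
```

```bash
python3 -m creep '0 0 -0.003 0 0 0 0;0 0 -0.004 0 0 0 0;0 0 0 0 0 0 0;0 0 0 0 0 0 0'; python3 -m creep '0 0 -0.003 0 0 0 0;0 0 0 0 0 0 0;0 0 0 0 0 0 0'; python3 -m creep '0 0 -0.002 0 0 0 0;0 0 0 0 0 0 0;0 0 0 0 0 0 0'
```

```text
time: 3.12
tool_pos: [594.9, -30.1, 135.9]
tcp_rot: [3.141, -0.002, 0.266]
contact_force: [-0.9, -0.0, 7.7]
grip_width: 0.2
finger_force: 3.2
time: 3.37
tool_pos: [595.0, -30.1, 133.2]
tcp_rot: [3.141, -0.002, 0.266]
contact_force: [-0.7, -0.5, 7.8]
grip_width: 0.5
finger_force: 3.7
time: 3.62
tool_pos: [594.9, -30.1, 131.3]
tcp_rot: [3.141, -0.002, 0.266]
contact_force: [-1.5, 0.3, 8.5]
grip_width: 0.5
finger_force: 4.1
```

```bash
python3 -m creep '0 0 -0.0015 0 0 0 0;0 0 0 0 0 0 0;0 0 0 0 0 0 0'; python3 -m creep '0 0 -0.001 0 0 0 0;0 0 0 0 0 0 0;0 0 0 0 0 0 0'
```

```text
time: 3.87
tool_pos: [595.0, -30.1, 130.0]
tcp_rot: [3.14, -0.002, 0.266]
contact_force: [-1.8, 0.7, 8.3]
grip_width: 0.4
finger_force: 4.4
time: 4.12
tool_pos: [595.1, -30.1, 129.7]
tcp_rot: [3.14, -0.003, 0.266]
contact_force: [-2.7, 0.1, 12.8]
grip_width: 0.3
finger_force: 6.5
```

```bash
python3 -m creep '0 0 -0.001 0 0 0 0;-0.0003 0.001 0 0 0 0 0;-0.0005 0.0019 0 0 0 0 0;-0.0011 0.0039 0 0 0 0 0;-0.0011 0.0039 0 0 0 0 0;-0.0011 0.0039 0 0 0 0 0;-0.0011 0.0039 0 0 0 0 0;-0.0011 0.0039 0 0 0 0 0'
python3 - <<'E'
import cv2
from h import *
b=viewer.capture("scene")[155:255,205:345,::-1]
cv2.imwrite("pics/m1.png",cv2.resize(b,None,fx=5,fy=5,interpolation=2))
E
```

```text
time: 4.78
tool_pos: [589.1, -8.1, 129.6]
tcp_rot: [3.139, -0.004, 0.266]
contact_force: [-4.6, -2.1, 17.4]
grip_width: 0.5
finger_force: 9.2
```

View pics/m1.png

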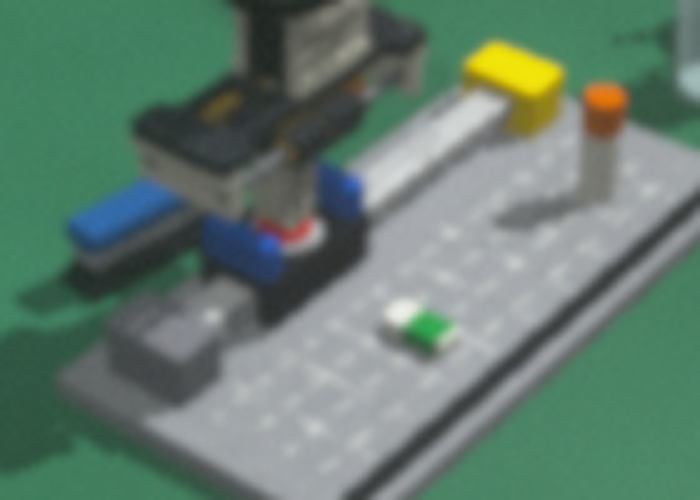

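The carriage is following: the rail now shows between it and the grey block at (215,300), and the fingertip is centred on the button at (290,225). I'll keep going.

```bash
python3 -m creep '-0.0016 0.0058 0 0 0 0 0;-0.0016 0.0058 0 0 0 0 0;-0.0016 0.0058 0 0 0 0 0;-0.0016 0.0058 0 0 0 0 0;-0.0016 0.0058 0 0 0 0 0;-0.0016 0.0058 0 0 0 0 0;-0.0016 0.0058 0 0 0 0 0;-0.0016 0.0058 0 0 0 0 0'; python3 -m creep '-0.0016 0.0058 0 0 0 0 0;-0.0016 0.0058 0 0 0 0 0;-0.0016 0.0058 0 0 0 0 0;-0.0016 0.0058 0 0 0 0 0;-0.0016 0.0058 0 0 0 0 0;-0.0016 0.0058 0 0 0 0 0;-0.0016 0.0058 0 0 0 0 0;-0.0016 0.0058 0 0 0 0 0'
```

```text
time: 5.5
tool_pos: [576.3, 38.5, 129.6]
tcp_rot: [3.139, -0.004, 0.266]
contact_force: [-3.6, -2.7, 18.6]
grip_width: 0.5
finger_force: 9.5
time: 6.17
tool_pos: [563.5, 85.1, 129.6]
tcp_rot: [3.14, -0.004, 0.266]
contact_force: [-3.3, -2.5, 18.4]
grip_width: 0.3
finger_force: 9.8
```

```bash
python3 -m creep '-0.0016 0.0058 0 0 0 0 0;-0.0016 0.0058 0 0 0 0 0;-0.0016 0.0058 0 0 0 0 0;-0.0016 0.0058 0 0 0 0 0;-0.0016 0.0058 0 0 0 0 0;-0.0016 0.0058 0 0 0 0 0;-0.0016 0.0058 0 0 0 0 0;-0.0016 0.0058 0 0 0 0 0'; python3 -m creep '-0.0011 0.0039 0 0 0 0 0;-0.0011 0.0039 0 0 0 0 0;-0.0011 0.0039 0 0 0 0 0;-0.0008 0.0029 0 0 0 0 0;-0.0005 0.0019 0 0 0 0 0;-0.0005 0.0019 0 0 0 0 0'
```

```text
time: 6.83
tool_pos: [550.7, 131.7, 129.6]
tcp_rot: [3.14, -0.004, 0.266]
contact_force: [-4.2, -3.3, 20.3]
grip_width: 0.8
finger_force: 9.9
time: 7.33
tool_pos: [545.7, 150.1, 129.6]
tcp_rot: [3.14, -0.004, 0.266]
contact_force: [-3.2, -2.7, 20.2]
grip_width: 0.7
finger_force: 9.9
```

```bash
python3 -m creep '-0.0005 0.0019 0 0 0 0 0;-0.0005 0.0019 0 0 0 0 0;-0.0005 0.0019 0 0 0 0 0;0 0 0 0 0 0 0'; python3 -m creep '-0.0005 0.0019 0 0 0 0 0;-0.0005 0.0019 0 0 0 0 0;0 0 0 0 0 0 0'; python3 -m creep '-0.0005 0.0019 0 0 0 0 0;0 0 0 0 0 0 0'
```

```text
time: 7.67
tool_pos: [544.0, 156.0, 129.5]
tcp_rot: [3.141, -0.004, 0.266]
contact_force: [-3.9, -1.8, 19.7]
grip_width: 0.4
finger_force: 9.9
time: 7.92
tool_pos: [543.0, 159.8, 129.5]
tcp_rot: [3.141, -0.004, 0.266]
contact_force: [-4.7, -1.6, 20.5]
grip_width: 0.6
finger_force: 10.0
time: 8.08
tool_pos: [542.6, 161.5, 129.5]
tcp_rot: [3.141, -0.004, 0.266]
contact_force: [-4.7, -1.8, 20.4]
grip_width: 0.4
finger_force: 10.0
```

No stop contact yet, so I'll go on in 2 mm steps.

```bash
for i in 1; do python3 -m creep '-0.0005 0.0019 0 0 0 0 0;0 0 0 0 0 0 0'; done; python3 -m creep '-0.0005 0.0019 0 0 0 0 0;0 0 0 0 0 0 0'
python3 - <<'E'
import cv2
from h import *
b=viewer.capture("scene")[140:240,235:375,::-1]
cv2.imwrite("pics/m2.png",cv2.resize(b,None,fx=5,fy=5,interpolation=2))
E
```

```text
time: 8.25
tool_pos: [542.4, 162.2, 129.6]
tcp_rot: [3.138, -0.004, 0.267]
contact_force: [-3.8, -7.1, 19.3]
grip_width: 0.3
finger_force: 10.0
time: 8.42
tool_pos: [542.3, 163.4, 129.6]
tcp_rot: [3.137, -0.004, 0.266]
contact_force: [-1.6, -11.3, 19.2]
grip_width: 0.6
finger_force: 9.6
```

View pics/m2.png

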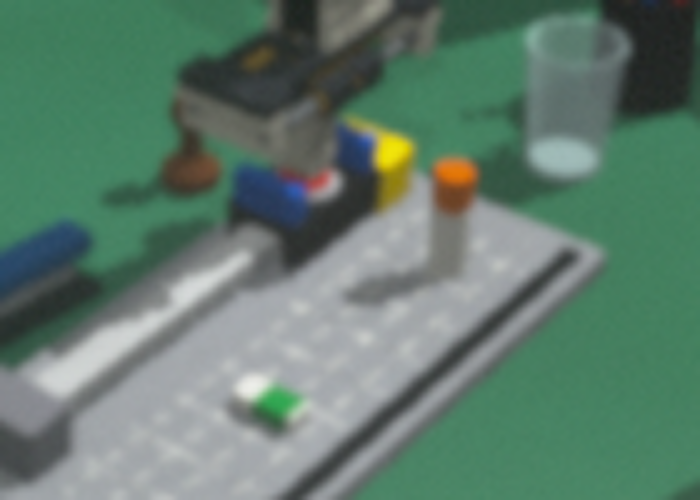

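The along-rail force has climbed to 11 N, and the carriage meets the yellow block at (375,165), so it is against the stop. I'll lift straight up and clear.

```bash
python3 -m creep '0 0 -0.0005 0 0 0 0;0 0 0 0 0 0 0;0 0 0.003 0 0 0 0;0 0 0.004 0 0 0 0;0 0 0.006 0 0 0 0;0 0 0.01 0 0 0 0;0 0 0.02 0 0 0 0;0 0 0.03 0 0 0 0'; python3 -m creep '0 0 0.035 0 0 0 0;0 0 0.035 0 0 0 0;0 -0.035 0.01 0 0 0 0;0 -0.035 0 0 0 0 0;0 -0.035 0 0 0 0 0;0 -0.035 0 0 0 0 0;0 -0.035 0 0 0 0 0;0 -0.035 0 0 0 0 0'; python3 -m creep '0 -0.035 0 0 0 0 0;0 -0.035 0 0 0 0 0;0 -0.035 0 0 0 0 0;0 -0.035 0 0 0 0 0;0 0 0 0 0 0 0;0 0 0 0 0 0 0;0 0 0 0 0 0 0'
python3 - <<'E'
import cv2
from h import *
b=viewer.capture("scene")[140:240,235:375,::-1];a=viewer.capture("top")[120:230,155:315,::-1]
c=cv2.hconcat([cv2.resize(b,(420,300),interpolation=2),cv2.resize(a,(380,300),interpolation=2)])
cv2.imwrite("pics/end.png",c)
im=viewer.capture("scene");h=cv2.cvtColor(im,cv2.COLOR_RGB2HSV)
m=((h[...,0]<5)|(h[...,0]>174))&(h[...,1]>170)&(h[...,2]>110); q=0*m; q[160:195,270:315]=m[160:195,270:315]
v,u=np.nonzero(q);print(len(u),onz("scene",(u.mean(),v.mean()),72),onz("scene",(u.mean(),v.mean()),64))
E
```

```text
time: 9.13
tool_pos: [539.0, 165.2, 197.7]
tcp_rot: [-3.141, 0.006, 0.266]
contact_force: [0.4, 0.0, -0.2]
grip_width: 0.4
finger_force: 0.0
time: 9.8
tool_pos: [540.0, -46.0, 279.4]
tcp_rot: [-3.141, 0.0, 0.266]
contact_force: [1.0, 0.0, -0.3]
grip_width: 0.5
finger_force: 0.0
time: 10.38
tool_pos: [540.3, -184.2, 279.0]
tcp_rot: [-3.14, 0.0, 0.265]
contact_force: [-0.0, 0.1, 0.1]
grip_width: 0.2
finger_force: 0.0
36 [542.82362954 163.30165911  72.        ] [533.37982303 171.32007411  64.        ]
```

View pics/end.png

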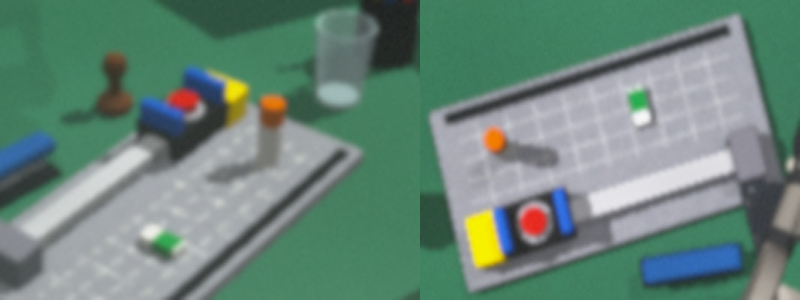

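The carriage is against the yellow block in both views (the top panel shows the button at (533,222), block at (486,238)). The button is up at the parked position, and the other things haven't moved.

```bash
python3 -c "
from plant import order
print(order.close_job())"
```

```text
the job is handed in; nothing more can be done
None
```

I parked the carriage against the yellow block with the button held down the whole way, then let the button go, moved the arm clear and handed the job in at about 10.5 s; the last pictures show the button up and nothing else moved.

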